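# Zero the taper gauge with its master pin

## Robot

A 6-joint arm with a two-finger parallel gripper is mounted at the origin on the work surface. World frame = base frame: x ahead of the robot, y to its left, z up, the work surface at z = 0. Lengths are in m, angles in degrees, forces in N, time in s.
With the tool pointing down it reaches from about 0.35 to 0.975 m from the base axis. Payload 17.4 kg.
Tool frame: the origin (TCP) lies at the very end of the fingers, on their centre line; the grasp point (between the pads) lies 19 mm behind it; z points along the fingers, y is the line along which they close (so a half turn about z gives the same grasp; the last joint's range is limited). The gripper opens to 85 mm and grips with 20 to 120 N. Pads are 22 mm wide; open, the fingers measure 114 mm over their backs; the gripper's body (76 mm by 85 mm) begins 54 mm behind the grasp point. The pads swing forward as they close: fully open they stand 13 mm farther back than shut.
Start: joints at [-69.947, 6.646, 82.598, -0, 90.757, -2.166], TCP at [0.255, -0.625, 0.231] pointing down, gripper open.
Joint ranges: [-162.19, 162.19], [-47.58, 125.68], [4.15, 143.07], [-65.23, 245.23], [0.69, 171.88], [-170.13, 170.13]. Speed limits (degrees/s): [108.29, 108.29, 127.2, 180, 180, 180].

## Interface

Orientations are given as [roll, pitch, yaw] about the fixed x, y, z axes, in that order (R = Rz(yaw) Ry(pitch) Rx(roll)).
In Python, from station import get_obs, read_camera, camera_model, close_job, recognise, outline_of gives the robot as it stands.
- The arm moves only by the tool servo_tool, never from a script. Its arguments are lists of equal length, an entry for each row: "slide": the shift along the world's x, y, z in cm, a list of three; "rot": the turn, a rotation vector about the world's x, y, z in rad, a list of three; "jaw": the finger opening in cm, from 0 to 8.54. In form: {"slide": [[dx, dy, dz], ...], "rot": [[rx, ry, rz], ...], "jaw": [jaw, ...]}. A call has exactly 8 rows; each row is the pose to reach, as a shift and turn from the pose commanded when the call began; what a row does not reach only later rows make up. A row lasts 1/12 s, in which the tool goes at most 41.7 mm and 7.16 degrees, less where a joint would pass 70% of its speed; a pose out of reach is approached as far as the arm can. A call with a gripper value outside its range is refused whole. The fingers move at their own pace and stop on an object; "newtons" is the grip in N (left out, the last holds). Time passes only in rows, so rows that repeat a pose let the fingers close, or fill a call up. It gives the time, the measured TCP pose, the force, the opening and the grip force at its end, in the units of the state.
- get_obs(): the state, without advancing time (a new reading comes with each control period).
- read_camera(name): name is "scene" or "top" or "wrist"; returns the picture (480x640x3 uint8, red, green, blue); there is no depth.
- camera_model(name): a dict with "vertical_fov" (degrees; the focal length in pixels is half the picture's height over the tangent of half this angle, whatever the lens; pixels are square), "cx", "cy" (the principal point, pixels), "distortion" ([k1, k2, p1, p2, k3] as OpenCV has them; the pictures are not rectified), "world_to_cam" (4x4, takes a point from world to camera coordinates). Camera axes: x right, y down, z forward; pixel columns grow to the right and rows downward; lengths in m; the calibration is good to about 2 mm. A picture is of the moment at which its call begins: read the wrist's pose just before it. camera_model takes no time and is no camera call; for the wrist camera it gives the pose at the moment of the call.
- close_job(): hands the job in; it is judged then, once.
Trained networks look in the newest picture that a camera, given by its name, has taken for a name from the list of things; names that differ only in an ending like _2 or _b are one class to them, and where a whole thing is asked for, a point or a joint stands for the part that bears it (a point fixed in the world has none). Each returns a list of dicts, best first, with "score" (0 to 1); they miss things now and then, are a little off and sometimes report something else, mostly with a low value. They report only what shows in the picture. A call takes as long as a camera call.
- recognise(camera, name): "box" ([centre column, centre row, width, height] in pixels, round what is visible of it).
- outline_of(camera, name): "mask" (480x640 bool, what is visible of it) and "box" ([centre column, centre row, width, height] in pixels, round what is visible of it).
The state is a dict: "time_s": time; "joint_pos": joint angles; "qvel": joint speeds; "tau": joint torques, N m; "ee_pos": TCP position; "tool_rot": TCP orientation; "force": force on the tool from outside, world axes, zero at the start; "torque": the same for the moment, N m; "opening": finger opening in m; "finger_force": force on a finger pad.
Only numpy, scipy, OpenCV 4.12 (cv2) and the standard library are available. Lean on these libraries where they do the work, as an engineer would, in place of code of your own. Each camera call takes 0.05 s, during which the arm holds its last target. There are 200 camera calls.

## Task

Zero the taper gauge: take the master pin (blue collar) out of its stand, stand it upright on the floor of the gauge's slot at the wide end and slide it, firmly but gently, towards the narrow end until it wedges tight between fence and jaw, then let go of it and leave it standing there wedged. Then slide the red marker from the narrow end back to the pin until its tongue just touches the pin, so gently that the pin is not knocked loose, and leave it there. Do not disturb the other pins or the things lying about.

Things in the scene. Friction and masses are not known exactly. Their poses are not given: they have to be found in the camera images.
- gauge: taper gauge, fixed: aluminium plate 290 x 180 x 10 mm. Origin: underside of the plate on the slot's line, midway along its length (plate from y = -68 to +112 mm). x runs along the slot from wide end (-x) to narrow end (+x), y from jaw to fence and marker, z up. Slot floor at z = 10 mm, wall tops z = 36 mm; taper 1 mm per 10 mm. From x = -140 to -90 mm it is clear from y = -10 to +10 mm.
- fence: straight steel wall of the slot, fixed to the gauge, 270 x 14 x 26 mm; its working face is the plane y = +10 mm of the gauge's frame, parallel to gauge x. Origin: at gauge (0, 0, 10 mm), axes as the gauge's.
- jaw: slot's other side: fixed blue bar (gauge y = -57 to -39 mm) with a sloping brass liner, 155 x 20 x 26 mm, clamped at an unknown place along it. Origin and axes as fence. So the master pin wedges with its axis anywhere from gauge x = -50 to +20 mm, at y = about +2 mm: feel for it. The push rises over a few mm; a wedged pin holds by itself, a few newtons towards the wide end free it.
- pin_blue: master pin, loose, about 140 g, upright in a hole of the stand: steel shank 16 mm in diameter from z = 0 to 52 mm, blue collar 24 mm in diameter from 52 to 57 mm, knurled round handle 20 mm in diameter from 57 to 100 mm. A disc of the collar's colour tops the handle. Origin: centre of its foot; z along the pin to the handle.
- pin_red: another plug pin in the stand, same handle and height, red collar, shank 13 mm: leave alone
- pin_yellow: another plug pin in the stand, same handle and height, yellow collar, shank 13 mm: leave alone
- stand: white block 200 x 60 x 30 mm, fixed, origin centre of its underside; three upright holes 19 mm in diameter, 20 mm deep (hole floor at z = 10 mm), at x = -68, 0, +68 mm of its own frame, the pins in any order
- marker (a joint): the red marker's place on its rail beside the fence (rail along gauge x at gauge y = 78 mm): 0 at the narrow end, growing in metres as it slides towards the wide end (gauge -x), to 0.185 at most. It slides with about 1 N of friction and stays where left.
- marker_face (a point): middle, over the slot, of the flat face of the marker's tongue that looks to the wide end (gauge -x) and is to touch the pin's shank. The tongue is a red bar 8 x 8 mm across the slot, along gauge y from -10 to +90 mm, at z = 39 to 47 mm of the gauge's frame; axes as the gauge's.
- marker_grip (a point): centre of the marker's upright red grip, 12 mm along gauge x, 26 mm along gauge y, from z = 39 to 73 mm of the gauge's frame; axes as the gauge's. It lies 17 mm from the tongue's face towards the narrow end, and 76 mm to the marker_face's +y side.
- probe: steel hand instrument 150 mm long lying on the table, loose, leave alone
- burblock: blue bur block 70 x 40 x 22 mm (burs to 40 mm), loose, leave alone; origin centre of its underside
- cast: plaster tooth cast 65 x 70 x 32 mm, loose, leave alone; origin centre of its underside
- jar: amber jar 52 mm in diameter, 75 mm tall, loose, leave alone; origin centre of its underside
- cup: steel cup 72 mm in diameter, 70 mm tall, loose, leave alone; origin centre of its underside

How it is judged:
By the outcome, as a careful person would: the job done as asked, in the order asked, and still so for the second after the job is handed in, with the robot touching nothing.
It also fails if it takes over 67 s, if anything falls off the work surface, if the arm or the gripper's body presses on something with over 40 N, if the wrist force passes 120 N, or if a joint passes its speed limit or range.

## Working session

There is one attempt and no reset: what is moved stays moved. The work goes in short steps, Python scripts to look and compute and a tool call to move; the robot and the scene stay as the last step left them, time stands still between calls to the robot, and variables do not carry over. Pictures are saved under pics/ and viewed, at most 11 in all, crops included, and the job is handed in when it is done.

Besides the shell and the picture viewer there is one more tool, called after "Call:" in YAML: its name, and indented under it one key for each argument. servo_tool: Moves the arm, as the interface text tells. Its arguments: {"type":"object","properties":{"slide":{"type":"array"},"rot":{"type":"array"},"jaw":{"type":"array"},"newtons":{"type":"number"}},"required":["slide","rot","jaw"]}

```bash
mkdir -p pics; ls; cat > h.py <<'E'
import numpy as np, cv2
from station import *
def K(m):
    f=240/np.tan(np.radians(m["vertical_fov"])/2)
    return np.array([[f,0,m["cx"]],[0,f,m["cy"]],[0,0,1.]])
def ray(m,px):
    p=cv2.undistortPoints(np.array(px,float).reshape(-1,1,2),K(m),np.array(m["distortion"])).reshape(-1,2)
    T=np.array(m["world_to_cam"]);R=T[:3,:3]
    d=np.c_[p,np.ones(len(p))]@R
    return -R.T@T[:3,3],d
def atz(m,px,z):
    c,d=ray(m,px); return c+d*((z-c[2])/d[:,2])[:,None]
def proj(m,P):
    T=np.array(m["world_to_cam"])
    return cv2.projectPoints(np.array(P,float).reshape(-1,1,3),cv2.Rodrigues(T[:3,:3])[0],T[:3,3],K(m),np.array(m["distortion"]))[0].reshape(-1,2)
def snap(cam,fn):
    im=read_camera(cam); cv2.imwrite(fn,im[...,::-1]); return im
E
python3 - <<'E'
from h import *
for c in("top","scene"):
    m=camera_model(c); print(c,m["vertical_fov"],np.round(ray(m,[[320,240]])[0],3))
    snap(c,f"pics/{c}1.png")
    for n in("gauge","fence","jaw","pin_blue","pin_red","pin_yellow","stand","marker","marker_face","marker_grip"):
        print(n,[(round(r["score"],2),np.round(r["box"]).tolist()) for r in recognise(c,n)[:2]])
E
```

```text
pics
top 52.0844942047934 [ 0.473 -0.005  1.182]
gauge [(0.64, [300.0, 224.0, 93.0, 129.0]), (0.31, [438.0, 214.0, 18.0, 6.0])]
fence [(0.57, [299.0, 223.0, 25.0, 114.0])]
jaw [(0.75, [276.0, 220.0, 35.0, 116.0]), (0.37, [301.0, 281.0, 42.0, 21.0])]
pin_blue [(0.66, [428.0, 273.0, 16.0, 6.0]), (0.31, [485.0, 313.0, 22.0, 59.0])]
pin_red [(0.6, [431.0, 241.0, 17.0, 8.0])]
pin_yellow [(0.65, [440.0, 214.0, 16.0, 8.0])]
stand [(0.78, [428.0, 243.0, 41.0, 91.0])]
marker [(0.85, [301.0, 279.0, 40.0, 26.0]), (0.3, [172.0, 308.0, 30.0, 36.0])]
marker_face [(0.84, [301.0, 280.0, 41.0, 22.0])]
marker_grip [(0.62, [439.0, 214.0, 19.0, 9.0]), (0.56, [300.0, 278.0, 38.0, 24.0])]
scene 53.468624930161496 [ 1.424 -0.254  0.698]
gauge [(0.55, [346.0, 281.0, 94.0, 100.0]), (0.46, [211.0, 270.0, 13.0, 31.0])]
fence [(0.93, [348.0, 282.0, 23.0, 78.0]), (0.71, [151.0, 258.0, 22.0, 40.0])]
jaw [(0.68, [370.0, 282.0, 38.0, 76.0]), (0.31, [149.0, 260.0, 23.0, 38.0])]
pin_blue [(0.46, [209.0, 254.0, 7.0, 32.0])]
pin_red [(0.56, [210.0, 271.0, 12.0, 34.0]), (0.42, [328.0, 243.0, 39.0, 22.0])]
pin_yellow [(0.5, [203.0, 289.0, 13.0, 35.0]), (0.19, [159.0, 344.0, 39.0, 45.0])]
stand [(0.7, [211.0, 290.0, 36.0, 62.0]), (0.52, [330.0, 242.0, 39.0, 23.0])]
marker [(0.59, [327.0, 243.0, 38.0, 20.0])]
marker_face [(0.91, [329.0, 245.0, 39.0, 22.0]), (0.35, [203.0, 289.0, 12.0, 38.0])]
marker_grip [(0.9, [330.0, 244.0, 43.0, 22.0])]
```

```bash
python3 - <<'E'
from h import *
im=cv2.imread("pics/top1.png")[130:350,220:520]
cv2.imwrite("pics/top1c.png",cv2.resize(im,None,fx=2.66,fy=2.66,interpolation=cv2.INTER_CUBIC))
E
```

```text
(no output)
```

View pics/top1c.png

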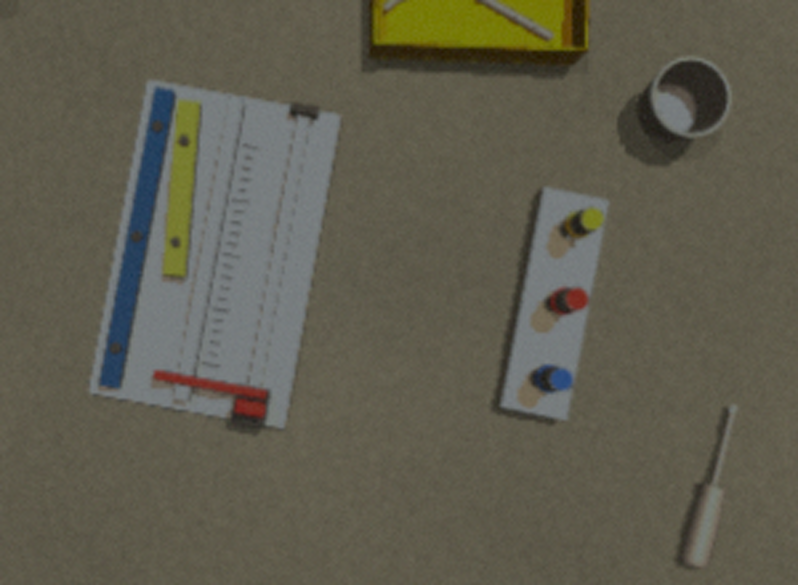

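View pics/scene1.png

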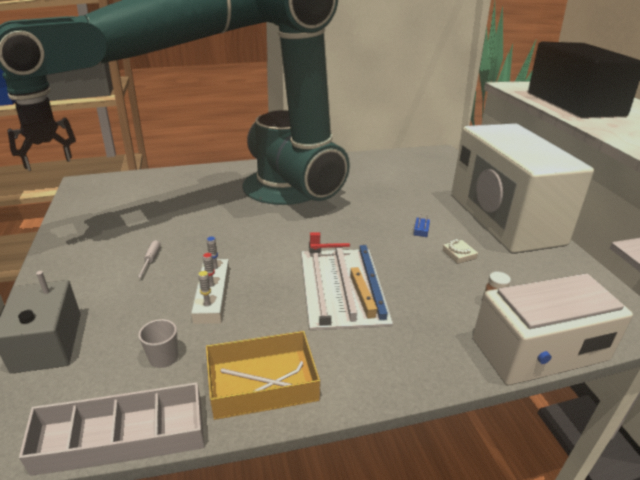

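Top crop (×2.66, offset 220,130): the gauge plate corners are at (150,81), (341,115), (285,428) and (91,392). The marker is at the bottom, so the narrow end is nearest the robot. The stand is on the right with the blue pin nearest the robot, its disc at about (560,379).

```bash
cat >> h.py <<'E'
def fit2(A,B):  # rigid 2D: B = R A + t
    A=np.array(A,float);B=np.array(B)[:,:2];a=A.mean(0);b=B.mean(0)
    H=(A-a).T@(B-b);th=np.arctan2(H[0,1]-H[1,0],H[0,0]+H[1,1])
    R=np.array([[np.cos(th),-np.sin(th)],[np.sin(th),np.cos(th)]]);t=b-R@a
    return R,t,np.degrees(th),np.round(((A@R.T+t)-B)*1000,1)
E
python3 - <<'E'
from h import *
m=camera_model("top")
f=lambda L:np.array(L)/2.66+[220,130]-0.3
R,t,th,e=fit2([[-.145,-.068],[-.145,.112],[.145,.112],[.145,-.068]],atz(m,f([[150,81],[341,115],[285,428],[91,392]]),.01))
print("gauge",t,th,e.tolist())
g=lambda px,z:np.round((atz(m,f(px),z)[:,:2]-t)@R*1000,1).tolist()
print("liner right edge top z36",g([[201,101],[187,277]],.036),"marker face",g([[155,372],[265,392]],.047),"grip",g([[250,407]],.073))
R2,t2,th2,e2=fit2([[-.1,-.03],[-.1,.03],[.1,.03],[.1,-.03]],atz(m,f([[542,187],[608,200],[568,420],[500,408]]),.03))
print("stand",t2,th2,e2.tolist(), "holes",[(R2@[x,0]+t2).round(4).tolist() for x in(-.068,0,.068)])
print("discs",atz(m,f([[560,379],[575,299],[591,222]]),.11).round(4).tolist())
for n in("pin_blue",):
  for c in("top","scene"):
    read_camera(c)
    for r in outline_of(c,n)[:2]: print(c,r["score"],np.round(r["box"]),r["mask"].sum())
print(get_obs())
E
```

```text
gauge [0.57273757 0.05549406] 170.98315238519922 [[2.4, 1.7], [1.1, -2.3], [-1.7, -1.5], [-1.8, 2.0]]
liner right edge top z36 [[-128.3, -15.1], [27.5, 1.2]] marker face [[114.3, -10.4], [114.3, 86.6]] grip [[128.4, 76.1]]
stand [ 0.52990906 -0.26767274] 170.14311845670173 [[0.1, -0.1], [-0.0, 0.3], [-0.5, 0.7], [0.4, -0.9]] holes [[0.5969, -0.2793], [0.5299, -0.2677], [0.4629, -0.256]]
discs [[0.4636, -0.2546, 0.11], [0.5299, -0.2663, 0.11], [0.5941, -0.2791, 0.11]]
top 0.5 [426. 273.  16.   7.] 123
top 0.26 [299. 226.  92. 130.] 9162
scene 0.73 [212. 251.  11.  35.] 239
scene 0.35 [420. 225.  20.  22.] 282
{'time_s': 1.3, 'joint_pos': array([-6.99471582e+01,  6.64696245e+00,  8.25978186e+01, -1.01626283e-03,
        9.07579189e+01, -2.16529526e+00]), 'qvel': array([-0.01362818, -0.03780525, -0.00753074, -0.06754185,  0.14492549,
       -0.00017712]), 'tau': array([-9.17996622e-04, -7.31727862e+01, -6.32641125e+01, -1.36357671e-04,
        5.17164299e-04, -2.25315131e-05]), 'ee_pos': array([ 0.2552319 , -0.62488307,  0.23129304]), 'tool_rot': array([-1.79997264e+02,  9.13436996e-04,  2.22181236e+01]), 'force': array([0.2471766 , 0.39590729, 0.0394443 ]), 'torque': array([ 0.04509286, -0.01283898,  0.0108842 ]), 'finger_force': 0.0, 'opening': 0.08518117739928233}
```

Call:
servo_tool:
  slide:
    - [20, 36, 0]
    - [20, 36, 0]
    - [20, 36, 0]
    - [20, 36, 0]
    - [20, 36, 0]
    - [20, 36, 0]
    - [20, 36, 0]
    - [20, 36, 0]
  rot:
    - [0, 0, 1.026]
    - [0, 0, 1.026]
    - [0, 0, 1.026]
    - [0, 0, 1.026]
    - [0, 0, 1.026]
    - [0, 0, 1.026]
    - [0, 0, 1.026]
    - [0, 0, 1.026]
  jaw: [4.5, 4.5, 4.5, 4.5, 4.5, 4.5, 4.5, 4.5]
  newtons: 30

```text
time_s: 1.97
ee_pos: [0.4176, -0.3316, 0.2315]
tool_rot: [180.0, 0.0, 79.9]
force: [1.7, -0.2, -0.2]
opening: 0.0448
finger_force: 0.0
```

Call:
servo_tool:
  slide:
    - [1.5, 4, 0]
    - [1.5, 4, 0]
    - [1.5, 4, 0]
    - [1.5, 4, 0]
    - [1.5, 4, 0]
    - [1.5, 4, 0]
    - [1.5, 4, 0]
    - [1.5, 4, 0]
  rot:
    - [0, 0, 0]
    - [0, 0, 0]
    - [0, 0, 0]
    - [0, 0, 0]
    - [0, 0, 0]
    - [0, 0, 0]
    - [0, 0, 0]
    - [0, 0, 0]
  jaw: [4.5, 4.5, 4.5, 4.5, 4.5, 4.5, 4.5, 4.5]

```text
time_s: 2.63
ee_pos: [0.4318, -0.2942, 0.2312]
tool_rot: [-180.0, -0.0, 79.4]
force: [0.1, 0.0, 0.6]
opening: 0.0452
finger_force: 0.0
```

```bash
python3 - <<'E'
from h import *
o=get_obs(); m=camera_model("wrist"); im=snap("wrist","pics/w1.png")
print(o["ee_pos"],o["tool_rot"])
for n in("pin_blue","stand"): print(n,[(round(r["score"],2),np.round(r["box"]).tolist()) for r in recognise("wrist",n)[:2]])
print("expect disc",proj(m,[[.4636,-.2546,.11]]),"hole",proj(m,[[.4629,-.256,.03]]))
E
```

```text
[ 0.43178107 -0.29419209  0.23115323] [-1.79982998e+02 -6.68479624e-03  7.94371113e+01]
pin_blue [(0.64, [345.0, 176.0, 26.0, 35.0]), (0.5, [409.0, 171.0, 198.0, 64.0])]
stand [(0.63, [409.0, 170.0, 203.0, 64.0])]
expect disc [[347.01059522 176.49861476]] hole [[339.47622958 170.71731512]]
```

View pics/w1.png

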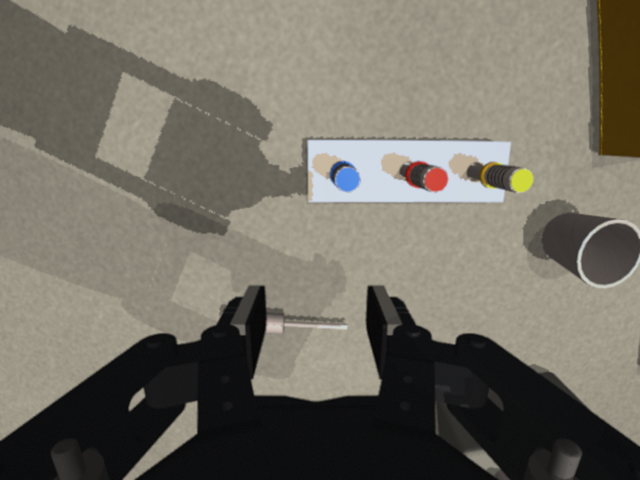

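The blue disc is at (346,177) in the wrist view, within a pixel of the prediction (347,176).

Call:
servo_tool:
  slide:
    - [3.1, 3.9, 0]
    - [3.1, 3.9, 0]
    - [3.1, 3.9, -4]
    - [3.1, 3.9, -8]
    - [3.1, 3.9, -10]
    - [3.1, 3.9, -10]
    - [3.1, 3.9, -10]
    - [3.1, 3.9, -10]
  rot:
    - [0, 0, 0.025]
    - [0, 0, 0.025]
    - [0, 0, 0.025]
    - [0, 0, 0.025]
    - [0, 0, 0.025]
    - [0, 0, 0.025]
    - [0, 0, 0.025]
    - [0, 0, 0.025]
  jaw: [4.5, 4.5, 4.5, 4.5, 4.5, 4.5, 4.5, 4.5]

```text
time_s: 3.45
ee_pos: [0.4638, -0.2549, 0.1333]
tool_rot: [179.9, 0.0, 80.9]
force: [-0.1, 0.1, 0.0]
opening: 0.045
finger_force: 0.0
```

```bash
python3 - <<'E'
from h import *
o=get_obs(); m=camera_model("wrist"); im=snap("wrist","pics/w2.png")
print(o["ee_pos"],o["tool_rot"])
r=recognise("wrist","pin_blue")[:2]; print([(round(x["score"],2),np.round(x["box"]).tolist()) for x in r])
hsv=cv2.cvtColor(im,cv2.COLOR_RGB2HSV); k=cv2.inRange(hsv,(100,130,120),(125,255,255))
n,l,s,c=cv2.connectedComponentsWithStats(k); i=s[1:,4].argmax()+1
print(c[i],s[i],atz(m,[c[i]],.11),"expect",proj(m,[[.463,-.2555,.11]]))
E
```

```text
[ 0.46378602 -0.25493843  0.13333495] [1.79890330e+02 4.44844670e-02 8.09442104e+01]
[(0.89, [316.0, 264.0, 37.0, 72.0])]
[316.66938111 282.64820847] [299 269  33  31 614] [[ 0.46437909 -0.25639577  0.11      ]] expect [[313.79303657 281.46311208]]
```

Call:
servo_tool:
  slide:
    - [0.05, -0.1, -2]
    - [0.05, -0.1, -4]
    - [0.05, -0.1, -5.5]
    - [0.05, -0.1, -6.2]
    - [0.05, -0.1, -6.2]
    - [0.05, -0.1, -6.2]
    - [0.05, -0.1, -6.2]
    - [0.05, -0.1, -6.2]
  rot:
    - [0, 0, 0]
    - [0, 0, 0]
    - [0, 0, 0]
    - [0, 0, 0]
    - [0, 0, 0]
    - [0, 0, 0]
    - [0, 0, 0]
    - [0, 0, 0]
  jaw: [4.5, 4.5, 4.5, 4.5, 4.5, 3.5, 2.5, 1.5]
  newtons: 40

```text
time_s: 4.22
ee_pos: [0.4642, -0.2559, 0.0709]
tool_rot: [179.9, 0.0, 80.9]
force: [-2.3, -0.9, 4.8]
opening: 0.0191
finger_force: 38.7
```

Call:
servo_tool:
  slide:
    - [0, 0, 0]
    - [0, 0, 0]
    - [0, 0, 0]
    - [0, 0, 0.5]
    - [0, 0, 2]
    - [0, 0, 4]
    - [0, 0, 7]
    - [0, 0, 7]
  rot:
    - [0, 0, 0]
    - [0, 0, 0]
    - [0, 0, 0]
    - [0, 0, 0]
    - [0, 0, 0]
    - [0, 0, 0]
    - [0, 0, 0]
    - [0, 0, 0]
  jaw: [1, 1, 1, 1, 1, 1, 1, 1]

```text
time_s: 4.88
ee_pos: [0.4652, -0.2565, 0.1456]
tool_rot: [179.6, 0.2, 80.9]
force: [0.2, 0.1, 0.5]
opening: 0.019
finger_force: 39.3
```

Call:
servo_tool:
  slide:
    - [0, 4, 2]
    - [2, 8, 4]
    - [5, 12, 4]
    - [8, 16, 4]
    - [11.5, 20, 4]
    - [15, 23, 4]
    - [18.5, 26, 4]
    - [22, 29.6, 4]
  rot:
    - [0, 0, 0]
    - [0, 0, 0]
    - [0, 0, 0]
    - [0, 0, 0]
    - [0, 0, 0]
    - [0, 0, 0]
    - [0, 0, 0]
    - [0, 0, 0]
  jaw: [1, 1, 1, 1, 1, 1, 1, 1]

```text
time_s: 5.55
ee_pos: [0.6461, 0.0045, 0.1798]
tool_rot: [179.9, -0.0, 81.0]
force: [0.9, -0.7, -0.9]
opening: 0.019
finger_force: 39.5
```

Call:
servo_tool:
  slide:
    - [0, 0, 0]
    - [0, 0, 0]
    - [0, 0, 0]
    - [0, 0, 0]
    - [0, 0, 0]
    - [0, 0, 0]
    - [0, 0, 0]
    - [0, 0, 0]
  rot:
    - [0, 0, 0]
    - [0, 0, 0]
    - [0, 0, 0]
    - [0, 0, 0]
    - [0, 0, 0]
    - [0, 0, 0]
    - [0, 0, 0]
    - [0, 0, 0]
  jaw: [1, 1, 1, 1, 1, 1, 1, 1]

```text
time_s: 6.22
ee_pos: [0.6446, 0.0022, 0.1796]
tool_rot: [180.0, -0.0, 80.9]
force: [-0.1, -0.4, -1.5]
opening: 0.0189
finger_force: 39.6
```

```bash
python3 - <<'E'
from h import *
o=get_obs(); m=camera_model("wrist"); im=snap("wrist","pics/w3.png")
print(o["ee_pos"],o["tool_rot"])
R=np.array([[-.9877,-.1568],[.1568,-.9877]]);t=np.array([.5727,.0555])
G=[[-.135,.01,.036],[.135,.01,.036],[-.135,.024,.036],[-.145,.112,.01],[.145,.112,.01],[-.145,-.068,.01],[-.135,.01,.01]]
W=[np.r_[R@g[:2]+t,g[2]] for g in G]; p=proj(m,W); print(p.round(1).tolist())
E
```

```text
[0.64461212 0.00217343 0.17955827] [ 1.79977281e+02 -3.11734709e-03  8.09129263e+01]
[[381.9, 190.3], [67.6, 192.2], [381.1, 206.8], [381.8, 290.1], [94.7, 289.1], [391.9, 95.6], [376.6, 186.6]]
```

View pics/w3.png

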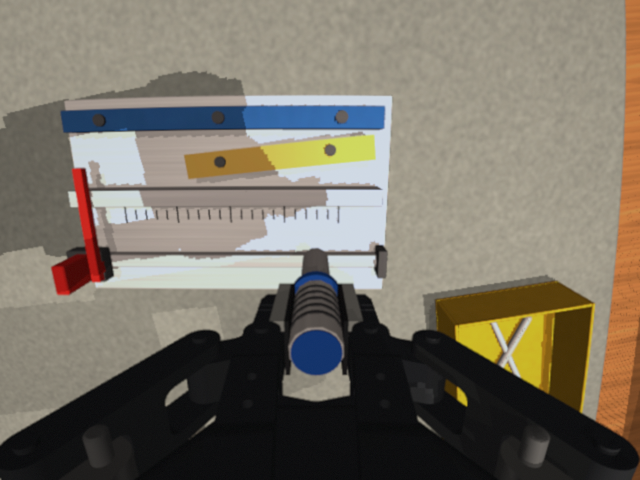

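The wrist view shows the fence's inner edge as a dark band at rows 187–190, predicted 186.6–190.3. The plate corners also match within about 1 px, so the gauge pose is good. The pin is held upright.

Call:
servo_tool:
  slide:
    - [2, 2, 0]
    - [4.2, 3.7, 0]
    - [4.2, 3.7, -2]
    - [4.2, 3.7, -4]
    - [4.2, 3.7, -6]
    - [4.2, 3.7, -7]
    - [4.2, 3.7, -7]
    - [4.2, 3.7, -7]
  rot:
    - [0, 0, 0]
    - [0, 0, 0]
    - [0, 0, 0]
    - [0, 0, 0]
    - [0, 0, 0]
    - [0, 0, 0]
    - [0, 0, 0]
    - [0, 0, 0]
  jaw: [1, 1, 1, 1, 1, 1, 1, 1]

```text
time_s: 6.93
ee_pos: [0.6868, 0.0395, 0.1096]
tool_rot: [-180.0, 0.0, 80.9]
force: [0.6, -0.1, -0.5]
opening: 0.0188
finger_force: 40.0
```

```bash
python3 - <<'E'
from h import *
o=get_obs(); m=camera_model("wrist"); im=snap("wrist","pics/w4.png")
print(o["ee_pos"],o["force"])
R=np.array([[-.9877,-.1568],[.1568,-.9877]]);t=np.array([.5727,.0555])
print("tcp in gauge mm",(R.T@(o["ee_pos"][:2]-t)*1000).round(1))
W=[np.r_[R@[x,.01]+t,z] for x in(-.135,-.05) for z in(.01,.036)]; print(proj(m,W).round(1).tolist())
g=cv2.resize(im[60:300,100:500],None,fx=2,fy=2,interpolation=cv2.INTER_CUBIC);cv2.imwrite("pics/w4c.png",g[...,::-1])
E
```

```text
[0.68678824 0.03949756 0.1096434 ] [ 0.59250121 -0.14892246 -0.50608072]
tcp in gauge mm [-115.2   -2.1]
[[342.1, 256.3], [344.9, 268.4], [228.3, 256.2], [218.9, 268.3]]
```

View pics/w4c.png

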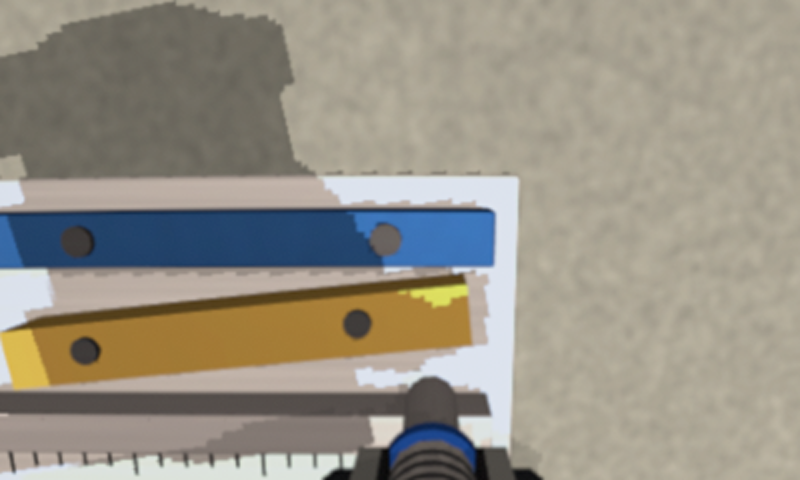

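Fence wall band at image rows 256.5–267.5 (predicted 256.3–268.4); pin centred over the slot between the fence and the liner.

Call:
servo_tool:
  slide:
    - [0, 0, -1]
    - [0, 0, -2]
    - [0, 0, -3]
    - [0, 0, -3.5]
    - [0, 0, -3.7]
    - [0, 0, -3.75]
    - [0, 0, -3.75]
    - [0, 0, -3.75]
  rot:
    - [0, 0, 0]
    - [0, 0, 0]
    - [0, 0, 0]
    - [0, 0, 0]
    - [0, 0, 0]
    - [0, 0, 0]
    - [0, 0, 0]
    - [0, 0, 0]
  jaw: [1, 1, 1, 1, 1, 1, 1, 1]

```text
time_s: 7.65
ee_pos: [0.687, 0.0396, 0.0721]
tool_rot: [180.0, -0.0, 80.9]
force: [-0.8, 0.0, -2.3]
opening: 0.019
finger_force: 40.0
```

Call:
servo_tool:
  slide:
    - [0, 0, -0.03]
    - [0, 0, -0.06]
    - [0, 0, -0.09]
    - [0, 0, -0.12]
    - [0, 0, -0.12]
    - [0, 0, -0.12]
    - [0, 0, -0.12]
    - [0, 0, -0.12]
  rot:
    - [0, 0, 0]
    - [0, 0, 0]
    - [0, 0, 0]
    - [0, 0, 0]
    - [0, 0, 0]
    - [0, 0, 0]
    - [0, 0, 0]
    - [0, 0, 0]
  jaw: [1, 1, 1, 1, 1, 1, 1, 1]

```text
time_s: 8.32
ee_pos: [0.6869, 0.0396, 0.071]
tool_rot: [180.0, -0.0, 80.9]
force: [-1.5, -0.1, 3.8]
opening: 0.0189
finger_force: 40.5
```

```bash
python3 - <<'E'
from h import *
import json
o=get_obs(); print(o["ee_pos"],o["force"])
R=np.array([[-.9877,-.1568],[.1568,-.9877]]);t=np.array([.5727,.0555])
print("tcp in gauge mm",(R.T@(o["ee_pos"][:2]-t)*1000).round(1))
# liner edge from w3 picture pose not stored; use top view
im=cv2.imread("pics/top1.png");m=camera_model("top")
hsv=cv2.cvtColor(im,cv2.COLOR_BGR2HSV);k=cv2.inRange(hsv,(18,80,80),(40,255,255));k[:,:270]=0;k[:,300:]=0;k[:150]=0;k[250:]=0
e=[[np.where(r)[0].max()+.5,i] for i,r in enumerate(k) if r.any()][4:-4]
G=(atz(m,e,.036)[:,:2]-t)@R*1000
print(np.polyfit(G[:,0],G[:,1],1)); a,b=np.polyfit(G[:,0],G[:,1],1); print((-6.04-b)/a, ((-6.04-(G[:,1]-.1*G[:,0]).mean())/.1))
E
```

```text
[0.68693121 0.03959982 0.070953  ] [-1.51192544 -0.11907336  3.84611795]
tcp in gauge mm [-115.3   -2.2]
[ 0.09600335 -3.23593595]
-29.207981899561222 -30.061137000338473
```

Call:
servo_tool:
  slide:
    - [-0.016, -0.1, 0.02]
    - [-0.03, -0.2, 0.02]
    - [-0.04, -0.25, 0.02]
    - [-0.047, -0.3, 0.02]
    - [-0.051, -0.32, 0.02]
    - [-0.055, -0.35, 0.02]
    - [-0.055, -0.35, 0.02]
    - [-0.055, -0.35, 0.02]
  rot:
    - [0, 0, 0]
    - [0, 0, 0]
    - [0, 0, 0]
    - [0, 0, 0]
    - [0, 0, 0]
    - [0, 0, 0]
    - [0, 0, 0]
    - [0, 0, 0]
  jaw: [1, 1, 1, 1, 1, 1, 1, 1]
  newtons: 30

```text
time_s: 8.98
ee_pos: [0.6864, 0.0363, 0.071]
tool_rot: [180.0, -0.0, 81.0]
force: [0.9, 4.1, 4.2]
opening: 0.0191
finger_force: 40.5
```

Call:
servo_tool:
  slide:
    - [-0.005, -0.03, 0]
    - [-0.009, -0.06, 0]
    - [-0.014, -0.09, 0]
    - [-0.014, -0.09, 0]
    - [-0.014, -0.09, 0]
    - [-0.014, -0.09, 0]
    - [-0.014, -0.09, 0]
    - [-0.014, -0.09, 0]
  rot:
    - [0, 0, 0]
    - [0, 0, 0]
    - [0, 0, 0]
    - [0, 0, 0]
    - [0, 0, 0]
    - [0, 0, 0]
    - [0, 0, 0]
    - [0, 0, 0]
  jaw: [1, 1, 1, 1, 1, 1, 1, 1]

```text
time_s: 9.65
ee_pos: [0.6863, 0.0359, 0.071]
tool_rot: [180.0, -0.1, 81.0]
force: [1.2, 7.4, 4.0]
opening: 0.0192
finger_force: 40.5
```

Call:
servo_tool:
  slide:
    - [0.006, 0.04, 0.04]
    - [-0.78, 0.165, 0.04]
    - [-1.57, 0.29, 0.04]
    - [-2.36, 0.415, 0.04]
    - [-3.15, 0.54, 0.04]
    - [-3.94, 0.665, 0.04]
    - [-4.44, 0.745, 0.04]
    - [-4.44, 0.745, 0.04]
  rot:
    - [0, 0, 0]
    - [0, 0, 0]
    - [0, 0, 0]
    - [0, 0, 0]
    - [0, 0, 0]
    - [0, 0, 0]
    - [0, 0, 0]
    - [0, 0, 0]
  jaw: [1, 1, 1, 1, 1, 1, 1, 1]

```text
time_s: 10.32
ee_pos: [0.641, 0.0433, 0.071]
tool_rot: [-180.0, -0.1, 81.0]
force: [-1.6, 7.7, 2.5]
opening: 0.019
finger_force: 40.3
```

Call:
servo_tool:
  slide:
    - [-0.19, 0.06, 0]
    - [-0.39, 0.09, 0]
    - [-0.59, 0.12, 0]
    - [-0.79, 0.155, 0]
    - [-0.99, 0.19, 0]
    - [-1.18, 0.22, 0]
    - [-1.38, 0.25, 0]
    - [-1.38, 0.25, 0]
  rot:
    - [0, 0, 0]
    - [0, 0, 0]
    - [0, 0, 0]
    - [0, 0, 0]
    - [0, 0, 0]
    - [0, 0, 0]
    - [0, 0, 0]
    - [0, 0, 0]
  jaw: [1, 1, 1, 1, 1, 1, 1, 1]

```text
time_s: 10.98
ee_pos: [0.6279, 0.0455, 0.071]
tool_rot: [180.0, -0.0, 81.0]
force: [3.1, 5.1, 0.1]
opening: 0.019
finger_force: 40.0
```

Call:
servo_tool:
  slide:
    - [-0.1, 0.016, 0]
    - [-0.2, 0.031, 0]
    - [-0.3, 0.047, 0]
    - [-0.4, 0.063, 0]
    - [-0.5, 0.079, 0]
    - [-0.6, 0.094, 0]
    - [-0.7, 0.11, 0]
    - [-0.7, 0.11, 0]
  rot:
    - [0, 0, 0]
    - [0, 0, 0]
    - [0, 0, 0]
    - [0, 0, 0]
    - [0, 0, 0]
    - [0, 0, 0]
    - [0, 0, 0]
    - [0, 0, 0]
  jaw: [1, 1, 1, 1, 1, 1, 1, 1]

```text
time_s: 11.65
ee_pos: [0.6211, 0.0466, 0.071]
tool_rot: [180.0, -0.0, 81.0]
force: [3.9, 5.3, 0.2]
opening: 0.0192
finger_force: 39.8
```

Call:
servo_tool:
  slide:
    - [-0.1, 0.02, 0]
    - [-0.2, 0.035, 0]
    - [-0.3, 0.05, 0]
    - [-0.4, 0.065, 0]
    - [-0.5, 0.08, 0]
    - [-0.5, 0.08, 0]
    - [-0.5, 0.08, 0]
    - [-0.5, 0.08, 0]
  rot:
    - [0, 0, 0]
    - [0, 0, 0]
    - [0, 0, 0]
    - [0, 0, 0]
    - [0, 0, 0]
    - [0, 0, 0]
    - [0, 0, 0]
    - [0, 0, 0]
  jaw: [1, 1, 1, 1, 1, 1, 1, 1]

```text
time_s: 12.32
ee_pos: [0.6161, 0.0474, 0.071]
tool_rot: [180.0, -0.0, 81.0]
force: [4.7, 5.4, -0.3]
opening: 0.0187
finger_force: 39.9
```

Call:
servo_tool:
  slide:
    - [-0.1, 0.02, 0]
    - [-0.2, 0.035, 0]
    - [-0.3, 0.05, 0]
    - [-0.4, 0.065, 0]
    - [-0.5, 0.08, 0]
    - [-0.5, 0.08, 0]
    - [-0.5, 0.08, 0]
    - [-0.5, 0.08, 0]
  rot:
    - [0, 0, 0]
    - [0, 0, 0]
    - [0, 0, 0]
    - [0, 0, 0]
    - [0, 0, 0]
    - [0, 0, 0]
    - [0, 0, 0]
    - [0, 0, 0]
  jaw: [1, 1, 1, 1, 1, 1, 1, 1]

```text
time_s: 12.98
ee_pos: [0.6121, 0.0479, 0.0713]
tool_rot: [179.8, -0.0, 80.9]
force: [10.9, 4.9, -3.2]
opening: 0.0193
finger_force: 40.5
```

Call:
servo_tool:
  slide:
    - [-0.05, 0.008, 0]
    - [-0.1, 0.016, 0]
    - [-0.1, 0.016, 0]
    - [-0.1, 0.016, 0]
    - [-0.1, 0.016, 0]
    - [-0.1, 0.016, 0]
    - [-0.1, 0.016, 0]
    - [-0.1, 0.016, 0]
  rot:
    - [0, 0, 0]
    - [0, 0, 0]
    - [0, 0, 0]
    - [0, 0, 0]
    - [0, 0, 0]
    - [0, 0, 0]
    - [0, 0, 0]
    - [0, 0, 0]
  jaw: [1, 1, 1, 1, 1, 1, 1, 1]

```text
time_s: 13.65
ee_pos: [0.6115, 0.048, 0.0713]
tool_rot: [179.8, -0.0, 80.9]
force: [14.6, 5.1, -5.3]
opening: 0.0192
finger_force: 40.9
```

Call:
servo_tool:
  slide:
    - [0.2, -0.032, 0]
    - [0.4, -0.063, -0.04]
    - [0.6, -0.09, -0.04]
    - [0.6, -0.09, -0.04]
    - [0.5, -0.075, -0.04]
    - [0.4, -0.063, -0.04]
    - [0.3, -0.047, -0.04]
    - [0.2, -0.032, -0.04]
  rot:
    - [0, 0, 0]
    - [0, 0, 0]
    - [0, 0, 0]
    - [0, 0, 0]
    - [0, 0, 0]
    - [0, 0, 0]
    - [0, 0, 0]
    - [0, 0, 0]
  jaw: [1, 1, 1, 1, 1, 1, 1, 1]

```text
time_s: 14.32
ee_pos: [0.6126, 0.0479, 0.0711]
tool_rot: [179.9, -0.0, 81.0]
force: [9.1, 4.4, 0.2]
opening: 0.0189
finger_force: 40.1
```

Call:
servo_tool:
  slide:
    - [-0.05, 0.008, 0]
    - [-0.1, 0.016, 0]
    - [-0.15, 0.024, 0]
    - [-0.2, 0.032, 0]
    - [-0.25, 0.04, 0]
    - [-0.3, 0.048, 0]
    - [-0.3, 0.048, 0]
    - [-0.3, 0.048, 0]
  rot:
    - [0, 0, 0]
    - [0, 0, 0]
    - [0, 0, 0]
    - [0, 0, 0]
    - [0, 0, 0]
    - [0, 0, 0]
    - [0, 0, 0]
    - [0, 0, 0]
  jaw: [1, 1, 1, 1, 1, 1, 1, 1]

```text
time_s: 14.98
ee_pos: [0.6108, 0.0481, 0.0712]
tool_rot: [179.7, -0.0, 80.9]
force: [16.8, 3.6, -3.8]
opening: 0.0189
finger_force: 41.5
```

Call:
servo_tool:
  slide:
    - [-0.05, 0.008, -0.03]
    - [-0.1, 0.016, -0.03]
    - [-0.15, 0.024, -0.03]
    - [-0.2, 0.032, -0.03]
    - [-0.25, 0.04, -0.03]
    - [-0.25, 0.04, -0.03]
    - [-0.25, 0.04, -0.03]
    - [-0.25, 0.04, -0.03]
  rot:
    - [0, 0, 0]
    - [0, 0, 0]
    - [0, 0, 0]
    - [0, 0, 0]
    - [0, 0, 0]
    - [0, 0, 0]
    - [0, 0, 0]
    - [0, 0, 0]
  jaw: [1, 1, 1, 1, 1, 1, 1, 1]

```text
time_s: 15.65
ee_pos: [0.609, 0.0484, 0.0714]
tool_rot: [179.6, -0.1, 80.9]
force: [20.0, 2.9, -2.7]
opening: 0.0191
finger_force: 45.5
```

Call:
servo_tool:
  slide:
    - [0.06, -0.009, 0]
    - [0.12, -0.018, 0]
    - [0.15, -0.024, 0]
    - [0.15, -0.024, 0]
    - [0.15, -0.024, 0]
    - [0.15, -0.024, 0]
    - [0.15, -0.024, 0]
    - [0.15, -0.024, 0]
  rot:
    - [0, 0, 0]
    - [0, 0, 0]
    - [0, 0, 0]
    - [0, 0, 0]
    - [0, 0, 0]
    - [0, 0, 0]
    - [0, 0, 0]
    - [0, 0, 0]
  jaw: [1, 1, 1, 1, 1, 1, 1, 1]

```text
time_s: 16.32
ee_pos: [0.6097, 0.0482, 0.0714]
tool_rot: [179.7, -0.0, 80.9]
force: [13.4, 4.0, 0.4]
opening: 0.0192
finger_force: 42.8
```

```bash
python3 - <<'E'
from h import *
o=get_obs(); print(o["ee_pos"],o["force"],o["torque"],o["tool_rot"])
E
```

```text
[0.60970794 0.04824597 0.07136604] [13.42370879  3.98451732  0.40544578] [ 0.67679763 -2.8556847   0.04182762] [ 1.79717831e+02 -4.26191241e-02  8.09413766e+01]
```

Call:
servo_tool:
  slide:
    - [0.06, -0.009, 0]
    - [0.12, -0.018, 0]
    - [0.18, -0.027, 0]
    - [0.2, -0.03, 0]
    - [0.2, -0.03, 0]
    - [0.2, -0.03, 0]
    - [0.2, -0.03, 0]
    - [0.2, -0.03, 0]
  rot:
    - [0, 0, 0]
    - [0, 0, 0]
    - [0, 0, 0]
    - [0, 0, 0]
    - [0, 0, 0]
    - [0, 0, 0]
    - [0, 0, 0]
    - [0, 0, 0]
  jaw: [1, 1, 1, 1, 1, 1, 1, 1]

```text
time_s: 16.98
ee_pos: [0.6106, 0.0482, 0.0713]
tool_rot: [179.9, -0.0, 81.0]
force: [3.1, 4.4, 7.1]
opening: 0.0189
finger_force: 41.2
```

Nearly relaxed, so I'll release slowly.

Call:
servo_tool:
  slide:
    - [0, 0, 0.02]
    - [0, 0, 0.03]
    - [0, 0, 0.03]
    - [0, 0, 0.03]
    - [0, 0, 0.03]
    - [0, 0, 0.03]
    - [0, 0, 0.03]
    - [0, 0, 0.03]
  rot:
    - [0, 0, 0]
    - [0, 0, 0]
    - [0, 0, 0]
    - [0, 0, 0]
    - [0, 0, 0]
    - [0, 0, 0]
    - [0, 0, 0]
    - [0, 0, 0]
  jaw: [1.9, 2.0, 2.1, 2.3, 2.6, 3.0, 3.6, 4.2]
  newtons: 20

```text
time_s: 17.65
ee_pos: [0.6098, 0.0479, 0.0706]
tool_rot: [-180.0, 0.0, 80.9]
force: [0.1, 0.5, -0.5]
opening: 0.0416
finger_force: 0.0
```

```bash
python3 - <<'E'
from h import *
R=np.array([[-.9877,-.1568],[.1568,-.9877]]);t=np.array([.5727,.0555])
o=get_obs(); print("tcp gauge",(R.T@(o["ee_pos"][:2]-t)*1000).round(1))
m=camera_model("wrist"); im=snap("wrist","pics/w5.png")
hsv=cv2.cvtColor(im,cv2.COLOR_RGB2HSV); k=cv2.inRange(hsv,(100,130,70),(125,255,255)); k[:250]=0
n,l,s,c=cv2.connectedComponentsWithStats(k); i=s[1:,4].argmax()+1
p=atz(m,[c[i]],.11)[0];print(c[i],s[i],p,"gauge",(R.T@(p[:2]-t)*1000).round(1))
E
```

```text
tcp gauge [-37.8   1.6]
[315.05275229 350.94552752] [ 290  330   51   43 1744] [0.60976619 0.04715242 0.11      ] gauge [-37.9   2.4]
```

View pics/w5.png

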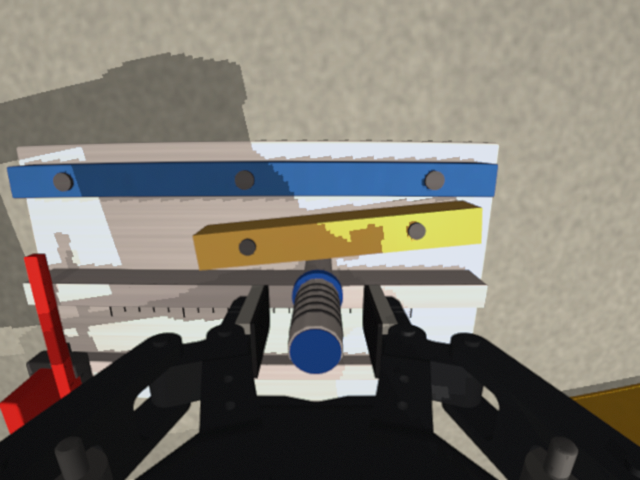

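The pin stands upright in the slot between fence and liner, disc at (315,351), gauge x ≈ -38. I'll seat it firmly with one finger, which can't pull it back on release.

Call:
servo_tool:
  slide:
    - [-0.3, 0.048, 0]
    - [-0.6, 0.095, 0]
    - [-0.8, 0.127, 0]
    - [-0.95, 0.15, 0]
    - [-1.05, 0.167, 0]
    - [-1.15, 0.183, 0]
    - [-1.2, 0.19, 0]
    - [-1.2, 0.19, 0]
  rot:
    - [0, 0, 0]
    - [0, 0, 0]
    - [0, 0, 0]
    - [0, 0, 0]
    - [0, 0, 0]
    - [0, 0, 0]
    - [0, 0, 0]
    - [0, 0, 0]
  jaw: [4.2, 4.2, 4.2, 4.2, 4.2, 4.2, 4.2, 4.2]
  newtons: 40

```text
time_s: 18.37
ee_pos: [0.5982, 0.0499, 0.071]
tool_rot: [179.9, -0.0, 80.9]
force: [3.4, -0.0, 0.6]
opening: 0.0424
finger_force: 1.7
```

Call:
servo_tool:
  slide:
    - [-0.05, 0.008, 0]
    - [-0.1, 0.016, 0]
    - [-0.15, 0.024, 0]
    - [-0.2, 0.032, 0]
    - [-0.2, 0.032, 0]
    - [-0.2, 0.032, 0]
    - [-0.2, 0.032, 0]
    - [-0.2, 0.032, 0]
  rot:
    - [0, 0, 0]
    - [0, 0, 0]
    - [0, 0, 0]
    - [0, 0, 0]
    - [0, 0, 0]
    - [0, 0, 0]
    - [0, 0, 0]
    - [0, 0, 0]
  jaw: [4.2, 4.2, 4.2, 4.2, 4.2, 4.2, 4.2, 4.2]

```text
time_s: 19.03
ee_pos: [0.5962, 0.0502, 0.0711]
tool_rot: [180.0, -0.0, 80.9]
force: [5.4, -1.2, 2.8]
opening: 0.042
finger_force: 2.6
```

```bash
cat > look.py <<'E'
from h import *
import sys
R=np.array([[-.9877,-.1568],[.1568,-.9877]]);t=np.array([.5727,.0555])
o=get_obs(); print("tcp gauge",(R.T@(o["ee_pos"][:2]-t)*1000).round(1),o["force"].round(1))
m=camera_model("wrist"); im=snap("wrist",sys.argv[1])
hsv=cv2.cvtColor(im,cv2.COLOR_RGB2HSV); k=cv2.inRange(hsv,(100,130,70),(125,255,255)); k[:int(sys.argv[2])]=0
n,l,s,c=cv2.connectedComponentsWithStats(k)
for i in np.argsort(-s[1:,4])[:2]+1:
    p=atz(m,[c[i]],.11)[0];print(c[i].round(1),s[i],"gauge@.11",(R.T@(p[:2]-t)*1000).round(1),"@.0645",((atz(m,[c[i]],.0645)[0][:2]-t)@R*1000).round(1))
for x in(-.045,-.04,-.035): print(x,proj(m,[np.r_[R@[x,.002]+t,z] for z in(.11,.065,.036)]).round(1).tolist())
E
python3 look.py pics/w6.png 250; python3 -c "
import cv2;im=cv2.imread('pics/w6.png')[200:420,200:460];cv2.imwrite('pics/w6c.png',cv2.resize(im,None,fx=2.7,fy=2.7,interpolation=cv2.INTER_CUBIC))"
```

```text
tcp gauge [-24.1   1.5] [ 5.4 -1.2  2.8]
[341.8 350. ] [ 317  329   51   43 1738] gauge@.11 [-33.5   2.3] @.0645 [-37.5  32.4]
[339.6 279.4] [317 270  48  32 419] gauge@.11 [-32.1 -24.3] @.0645 [-35.5  -5.8]
-0.045 [[374.7, 349.1], [359.2, 295.0], [352.9, 273.0]]
-0.04 [[360.5, 349.2], [348.7, 295.0], [343.9, 273.0]]
-0.035 [[346.2, 349.3], [338.2, 295.1], [334.9, 273.0]]
```

View pics/w6c.png

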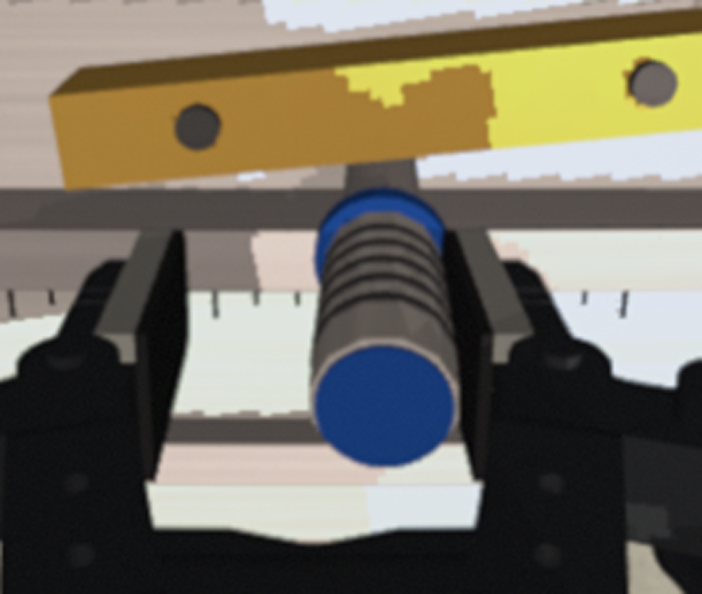

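The crop shows the pin leaning: disc at gauge x -33.5, shank about -39. Pushing the top alone rocks it. I'll back off, then re-grip hard so the pads hold it upright, and push gripped.

Call:
servo_tool:
  slide:
    - [0.3, -0.048, 0]
    - [0.6, -0.095, 0]
    - [0.9, -0.143, 0]
    - [1.2, -0.19, 0]
    - [1.4, -0.222, 0]
    - [1.4, -0.222, 0]
    - [1.4, -0.222, 0]
    - [1.4, -0.222, 0]
  rot:
    - [0, 0, 0]
    - [0, 0, 0]
    - [0, 0, 0]
    - [0, 0, 0]
    - [0, 0, 0]
    - [0, 0, 0]
    - [0, 0, 0]
    - [0, 0, 0]
  jaw: [4.2, 4.2, 4.2, 4.2, 4.2, 4.2, 4.2, 4.2]

```text
time_s: 19.75
ee_pos: [0.6098, 0.048, 0.0707]
tool_rot: [-180.0, 0.0, 80.9]
force: [0.3, 0.6, -0.2]
opening: 0.0417
finger_force: 0.0
```

```bash
cat > tilt.py <<'E'
from h import *
import sys
from scipy.optimize import least_squares
# fit pin axis: disc centre at top, collar blob left/right mid, from wrist picture
R=np.array([[-.9877,-.1568],[.1568,-.9877]]);t=np.array([.5727,.0555])
def meas(im,m):
    hsv=cv2.cvtColor(im,cv2.COLOR_RGB2HSV); k=cv2.inRange(hsv,(100,130,50),(125,255,255)); k[:250]=0; k[:,:250]=0;k[:,420:]=0
    n,l,s,c=cv2.connectedComponentsWithStats(k); o=np.argsort(-s[1:,4])[:2]+1
    d=o[np.argmax(c[o,1])]; q=o[np.argmin(c[o,1])]
    D=((atz(m,[c[d]],.11)[0][:2]-t)@R*1000).round(1)
    cx=s[q,0]+(s[q,2]-1)/2   # collar mid column; find gauge x at z=.0645,y=2
    xs=np.linspace(-.06,-.01,101); P=proj(m,[np.r_[R@[x,.002]+t,.0645] for x in xs])[:,0]
    C=np.interp(-cx,-P if P[0]>P[-1] else P,xs)*1000
    print("disc gauge",D,"collar x",round(C,1),"tilt deg",round(np.degrees(np.arctan((D[0]-C)/45.5)),1))
o=get_obs(); m=camera_model("wrist"); im=snap("wrist",sys.argv[1]); print("tcp gauge",(R.T@(o["ee_pos"][:2]-t)*1000).round(1),o["force"].round(1)); meas(im,m)
E
python3 tilt.py pics/w7.png
```

```text
tcp gauge [-37.8   1.6] [ 0.3  0.6 -0.2]
disc gauge [-34.4   2.3] collar x -36.6 tilt deg 2.7
```

Call:
servo_tool:
  slide:
    - [0.05, -0.008, 0.05]
    - [0.05, -0.008, 0.05]
    - [0.05, -0.008, 0.05]
    - [0.05, -0.008, 0.05]
    - [0.05, -0.008, 0.05]
    - [0.05, -0.008, 0.05]
    - [0.05, -0.008, 0.05]
    - [0.05, -0.008, 0.05]
  rot:
    - [0, 0, 0]
    - [0, 0, 0]
    - [0, 0, 0]
    - [0, 0, 0]
    - [0, 0, 0]
    - [0, 0, 0]
    - [0, 0, 0]
    - [0, 0, 0]
  jaw: [3.4, 2.8, 2.3, 1.9, 1.5, 1, 1, 1]
  newtons: 100

```text
time_s: 20.47
ee_pos: [0.6106, 0.048, 0.0716]
tool_rot: [180.0, -0.0, 80.9]
force: [0.3, 0.6, 5.0]
opening: 0.0181
finger_force: 97.3
```

Call:
servo_tool:
  slide:
    - [0.2, -0.03, 0]
    - [0.4, -0.062, 0]
    - [0.6, -0.094, 0]
    - [0.6, -0.094, 0]
    - [0.6, -0.094, -0.03]
    - [0.6, -0.094, -0.06]
    - [0.6, -0.094, -0.08]
    - [0.6, -0.094, -0.08]
  rot:
    - [0, 0, 0]
    - [0, 0, 0]
    - [0, 0, 0]
    - [0, 0, 0]
    - [0, 0, 0]
    - [0, 0, 0]
    - [0, 0, 0]
    - [0, 0, 0]
  jaw: [1, 1, 1, 1, 1, 1, 1, 1]

```text
time_s: 21.13
ee_pos: [0.6142, 0.0476, 0.0715]
tool_rot: [-179.7, 0.0, 81.0]
force: [-26.1, 2.1, 26.8]
opening: 0.018
finger_force: 100.8
```

```bash
python3 tilt.py pics/w8.png
```

```text
tcp gauge [-42.3   1.3] [-26.1   2.1  26.8]
disc gauge [-43.    1.8] collar x -41.9 tilt deg -1.4
```

Call:
servo_tool:
  slide:
    - [0, 0, 0.04]
    - [0, 0, 0.08]
    - [0, 0, 0.1]
    - [0.05, -0.008, 0.1]
    - [0.1, -0.016, 0.1]
    - [0.2, -0.03, 0.1]
    - [0.2, -0.03, 0.1]
    - [0.2, -0.03, 0.1]
  rot:
    - [0, 0, 0]
    - [0, 0, 0]
    - [0, 0, 0]
    - [0, 0, 0]
    - [0, 0, 0]
    - [0, 0, 0]
    - [0, 0, 0]
    - [0, 0, 0]
  jaw: [1, 1, 1, 1, 1, 1, 1, 1]

```text
time_s: 21.85
ee_pos: [0.6178, 0.0469, 0.0716]
tool_rot: [-179.9, -0.0, 81.0]
force: [-6.5, 1.9, 8.5]
opening: 0.0182
finger_force: 97.7
```

```bash
python3 tilt.py pics/w9.png
```

```text
tcp gauge [-45.9   1.4] [-6.5  1.9  8.5]
disc gauge [-46.3   1.9] collar x -46.0 tilt deg -0.4
```

Call:
servo_tool:
  slide:
    - [-0.15, 0.024, 0.02]
    - [-0.3, 0.048, 0.02]
    - [-0.45, 0.07, 0.02]
    - [-0.55, 0.087, 0.02]
    - [-0.65, 0.103, 0.02]
    - [-0.75, 0.119, 0.02]
    - [-0.85, 0.135, 0.02]
    - [-0.85, 0.135, 0.02]
  rot:
    - [0, 0, 0]
    - [0, 0, 0]
    - [0, 0, 0]
    - [0, 0, 0]
    - [0, 0, 0]
    - [0, 0, 0]
    - [0, 0, 0]
    - [0, 0, 0]
  jaw: [1, 1, 1, 1, 1, 1, 1, 1]

```text
time_s: 22.57
ee_pos: [0.6109, 0.0479, 0.0718]
tool_rot: [179.8, -0.0, 80.9]
force: [12.3, -0.7, -4.3]
opening: 0.0178
finger_force: 97.7
```

```bash
python3 tilt.py pics/w10.png
```

```text
tcp gauge [-39.    1.6] [12.3 -0.7 -4.3]
disc gauge [-39.    2.2] collar x -39.6 tilt deg 0.8
```

Call:
servo_tool:
  slide:
    - [-0.03, 0.005, -0.01]
    - [-0.06, 0.01, -0.02]
    - [-0.09, 0.014, -0.03]
    - [-0.12, 0.019, -0.04]
    - [-0.12, 0.019, -0.04]
    - [-0.12, 0.019, -0.04]
    - [-0.12, 0.019, -0.04]
    - [-0.12, 0.019, -0.04]
  rot:
    - [0, 0.003, 0]
    - [0.001, 0.006, 0]
    - [0.002, 0.009, 0]
    - [0.002, 0.012, 0]
    - [0.002, 0.012, 0]
    - [0.002, 0.012, 0]
    - [0.002, 0.012, 0]
    - [0.002, 0.012, 0]
  jaw: [1, 1, 1, 1, 1, 1, 1, 1]

```text
time_s: 23.28
ee_pos: [0.6107, 0.0479, 0.0718]
tool_rot: [-179.6, -0.0, 80.9]
force: [17.7, -1.5, -5.5]
opening: 0.0176
finger_force: 98.7
```

```bash
python3 tilt.py pics/w11.png
```

```text
tcp gauge [-38.7   1.6] [17.7 -1.5 -5.5]
disc gauge [-39.1   2.3] collar x -39.6 tilt deg 0.6
```

Call:
servo_tool:
  slide:
    - [0, 0, -0.02]
    - [0, 0, -0.04]
    - [-0.03, 0.005, -0.06]
    - [-0.06, 0.01, -0.08]
    - [-0.1, 0.016, -0.1]
    - [-0.1, 0.016, -0.1]
    - [-0.1, 0.016, -0.1]
    - [-0.1, 0.016, -0.1]
  rot:
    - [0, 0, 0]
    - [0, 0, 0]
    - [0, 0, 0]
    - [0, 0, 0]
    - [0, 0, 0]
    - [0, 0, 0]
    - [0, 0, 0]
    - [0, 0, 0]
  jaw: [1, 1, 1, 1, 1, 1, 1, 1]

```text
time_s: 24.0
ee_pos: [0.6103, 0.048, 0.0718]
tool_rot: [-179.7, -0.0, 80.9]
force: [18.1, -2.4, 1.2]
opening: 0.0177
finger_force: 99.4
```

Call:
servo_tool:
  slide:
    - [0.03, -0.005, 0.01]
    - [0.06, -0.01, 0.02]
    - [0.1, -0.016, 0.03]
    - [0.14, -0.022, 0.04]
    - [0.18, -0.028, 0.05]
    - [0.18, -0.028, 0.05]
    - [0.18, -0.028, 0.05]
    - [0.18, -0.028, 0.05]
  rot:
    - [0, -0.003, 0]
    - [-0.001, -0.005, 0]
    - [-0.001, -0.007, 0]
    - [-0.001, -0.007, 0]
    - [-0.001, -0.007, 0]
    - [-0.001, -0.007, 0]
    - [-0.001, -0.007, 0]
    - [-0.001, -0.007, 0]
  jaw: [1, 1, 1, 1, 1, 1, 1, 1]

```text
time_s: 24.67
ee_pos: [0.6107, 0.0479, 0.0717]
tool_rot: [-179.9, -0.0, 80.9]
force: [8.9, -0.5, 3.7]
opening: 0.0179
finger_force: 99.1
```

```bash
python3 tilt.py pics/w12.png
```

```text
tcp gauge [-38.8   1.5] [ 8.9 -0.5  3.7]
disc gauge [-39.    2.2] collar x -39.4 tilt deg 0.5
```

Call:
servo_tool:
  slide:
    - [0.04, -0.006, 0]
    - [0.08, -0.012, 0.01]
    - [0.1, -0.016, 0.01]
    - [0.1, -0.016, 0.01]
    - [0.1, -0.016, 0.01]
    - [0.1, -0.016, 0.01]
    - [0.1, -0.016, 0.01]
    - [0.1, -0.016, 0.01]
  rot:
    - [0, 0, 0]
    - [0, 0, 0]
    - [0, 0, 0]
    - [0, 0, 0]
    - [0, 0, 0]
    - [0, 0, 0]
    - [0, 0, 0]
    - [0, 0, 0]
  jaw: [1, 1, 1, 1, 1, 1, 1, 1]
  newtons: 25

```text
time_s: 25.38
ee_pos: [0.6111, 0.0479, 0.0717]
tool_rot: [-179.8, -0.0, 80.9]
force: [3.5, -0.1, 6.3]
opening: 0.0177
finger_force: 99.0
```

Call:
servo_tool:
  slide:
    - [0, 0, 0]
    - [0, 0, 0]
    - [0, 0, 0]
    - [0, 0, 0]
    - [0, 0, 0]
    - [0, 0, 0]
    - [0, 0, 0]
    - [0, 0, 0]
  rot:
    - [0, 0, 0]
    - [0, 0, 0]
    - [0, 0, 0]
    - [0, 0, 0]
    - [0, 0, 0]
    - [0, 0, 0]
    - [0, 0, 0]
    - [0, 0, 0]
  jaw: [1.9, 2.0, 2.1, 2.3, 2.7, 3.2, 3.7, 4.2]

```text
time_s: 26.05
ee_pos: [0.6104, 0.0479, 0.0707]
tool_rot: [-179.7, -0.0, 80.9]
force: [-0.3, 0.5, 0.5]
opening: 0.0419
finger_force: 0.0
```

```bash
python3 tilt.py pics/w13.png
```

```text
tcp gauge [-38.4   1.6] [-0.3  0.5  0.5]
disc gauge [-39.1   2.1] collar x -39.5 tilt deg 0.4
```

The pin is standing upright and wedged at gauge x ≈ -39. Next I retreat upwards and go to the marker.

Call:
servo_tool:
  slide:
    - [0, 0, 1]
    - [0, 0, 3]
    - [0, 0, 6]
    - [0, 0, 9.5]
    - [-3, -0.8, 10]
    - [-7, -2, 10]
    - [-11, -3, 10]
    - [-14, -4, 10]
  rot:
    - [0, 0, 0]
    - [0, 0, 0]
    - [0, 0, 0]
    - [0, 0, 0]
    - [-0.001, -0.005, 0]
    - [-0.001, -0.005, 0]
    - [-0.001, -0.005, 0]
    - [-0.001, -0.005, 0]
  jaw: [4.2, 4.2, 4.2, 4.2, 4.2, 4.2, 4, 4]

```text
time_s: 26.77
ee_pos: [0.4682, 0.0078, 0.1714]
tool_rot: [180.0, -0.0, 81.0]
force: [-0.0, -1.0, 0.8]
opening: 0.0398
finger_force: 0.0
```

Call:
servo_tool:
  slide:
    - [-3.9, -0.9, 0]
    - [-3.9, -0.9, 0]
    - [-3.9, -0.9, 0]
    - [-3.9, -0.9, 0]
    - [-3.9, -0.9, 0]
    - [-3.9, -0.9, 0]
    - [-3.9, -0.9, 0]
    - [-3.9, -0.9, 0]
  rot:
    - [0, 0, 0]
    - [0, 0, 0]
    - [0, 0, 0]
    - [0, 0, 0]
    - [0, 0, 0]
    - [0, 0, 0]
    - [0, 0, 0]
    - [0, 0, 0]
  jaw: [4, 4, 4, 4, 4, 4, 4, 4]

```text
time_s: 27.43
ee_pos: [0.4318, -0.0009, 0.1705]
tool_rot: [-179.9, 0.0, 81.0]
force: [-0.3, -0.6, -0.2]
opening: 0.0401
finger_force: 0.0
```

```bash
python3 - <<'E'
from h import *
R=np.array([[-.9877,-.1568],[.1568,-.9877]]);t=np.array([.5727,.0555])
o=get_obs(); m=camera_model("wrist"); im=snap("wrist","pics/w14.png"); print("tcp gauge",(R.T@(o["ee_pos"][:2]-t)*1000).round(1),o["ee_pos"],o["tool_rot"])
print("grip top expect",proj(m,[np.r_[R@[x,y]+t,.073] for x in(.125,.137) for y in (.065,.091)]).round(0).tolist())
mt=camera_model("top"); a=snap("top","pics/t2.png")
hsv=cv2.cvtColor(a,cv2.COLOR_RGB2HSV); k=cv2.inRange(hsv,(100,120,80),(125,255,255)); k[:,:285]=0;k[:,340:]=0
n,l,s,c=cv2.connectedComponentsWithStats(k)
for i in np.argsort(-s[1:,4])[:2]+1: print(c[i],s[i],((atz(mt,[c[i]],.11)[0][:2]-t)@R*1000).round(1))
E
```

```text
tcp gauge [130.3  77.8] [ 0.43183817 -0.00090899  0.17047947] [-1.79930558e+02  6.67757032e-03  8.09633134e+01]
grip top expect [[323.0, 224.0], [323.0, 259.0], [306.0, 224.0], [306.0, 259.0]]
[293.44186047 202.06976744] [290 199   8   7  43] [-38.6   0.7]
[297. 208.] [297 208   1   1   1] [-27.1  10.8]
```

View pics/w14.png

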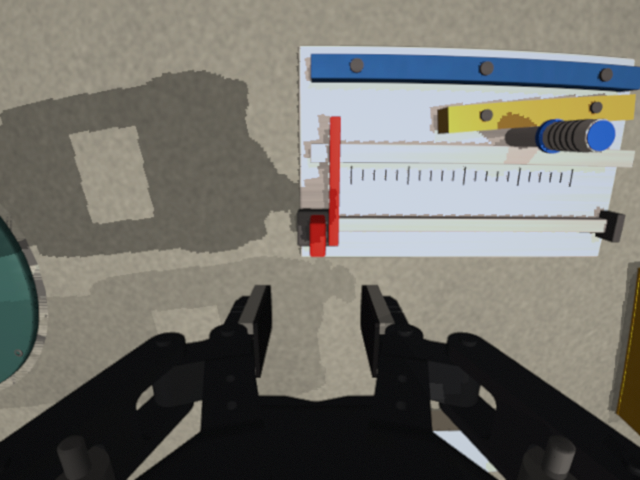

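The pin is upright in the slot. Grip top is at cols 310–325, rows 217–255, i.e. gauge x ≈ 128.5, between the fingers. I descend astride the grip, staying above the tongue.

Call:
servo_tool:
  slide:
    - [0, 0, -3]
    - [0, 0, -6]
    - [0, 0, -9]
    - [0, 0, -10.5]
    - [0, 0, -11.3]
    - [0, 0, -11.8]
    - [0, 0, -11.8]
    - [0, 0, -11.8]
  rot:
    - [0, 0, 0]
    - [0, 0, 0]
    - [0, 0, 0]
    - [0, 0, 0]
    - [0, 0, 0]
    - [0, 0, 0]
    - [0, 0, 0]
    - [0, 0, 0]
  jaw: [4, 4, 4, 4, 4, 4, 4, 4]

```text
time_s: 28.2
ee_pos: [0.432, -0.0011, 0.0539]
tool_rot: [179.9, -0.0, 80.9]
force: [0.4, 0.8, 0.5]
opening: 0.0401
finger_force: 0.0
```

Call:
servo_tool:
  slide:
    - [0.6, -0.095, 0]
    - [1.2, -0.19, 0]
    - [2, -0.316, 0]
    - [2.8, -0.442, 0]
    - [3.6, -0.57, 0]
    - [4.4, -0.695, 0]
    - [5.2, -0.82, 0]
    - [6, -0.95, 0]
  rot:
    - [0, 0, 0]
    - [0, 0, 0]
    - [0, 0, 0]
    - [0, 0, 0]
    - [0, 0, 0]
    - [0, 0, 0]
    - [0, 0, 0]
    - [0, 0, 0]
  jaw: [4, 4, 4, 4, 4, 4, 4, 4]

```text
time_s: 28.87
ee_pos: [0.4924, -0.0107, 0.0527]
tool_rot: [-180.0, 0.0, 80.9]
force: [-1.4, 0.2, 0.9]
opening: 0.0404
finger_force: 0.6
```

Call:
servo_tool:
  slide:
    - [0.8, -0.127, 0]
    - [1.6, -0.254, 0]
    - [2.4, -0.38, 0]
    - [3.2, -0.507, 0]
    - [4, -0.634, 0]
    - [4.8, -0.76, 0]
    - [5.4, -0.855, 0]
    - [5.8, -0.92, 0]
  rot:
    - [0, 0, 0]
    - [0, 0, 0]
    - [0, 0, 0]
    - [0, 0, 0]
    - [0, 0, 0]
    - [0, 0, 0]
    - [0, 0, 0]
    - [0, 0, 0]
  jaw: [4, 4, 4, 4, 4, 4, 4, 4]

```text
time_s: 29.53
ee_pos: [0.5503, -0.0199, 0.0528]
tool_rot: [-180.0, -0.0, 80.9]
force: [-0.6, -0.6, 0.8]
opening: 0.0397
finger_force: 0.5
```

Call:
servo_tool:
  slide:
    - [0.3, -0.048, 0]
    - [0.6, -0.095, 0]
    - [0.9, -0.143, 0]
    - [1.2, -0.19, 0]
    - [1.4, -0.222, 0]
    - [1.5, -0.238, 0]
    - [1.5, -0.238, 0]
    - [1.5, -0.238, 0]
  rot:
    - [0, 0, 0]
    - [0, 0, 0]
    - [0, 0, 0]
    - [0, 0, 0]
    - [0, 0, 0]
    - [0, 0, 0]
    - [0, 0, 0]
    - [0, 0, 0]
  jaw: [4, 4, 4, 4, 4, 4, 4, 4]

```text
time_s: 30.2
ee_pos: [0.5646, -0.0221, 0.053]
tool_rot: [180.0, -0.0, 80.9]
force: [0.3, 0.2, 0.4]
opening: 0.0403
finger_force: 0.0
```

```bash
python3 - <<'E'
from h import *
R=np.array([[-.9877,-.1568],[.1568,-.9877]]);t=np.array([.5727,.0555])
o=get_obs(); m=camera_model("wrist"); im=snap("wrist","pics/w15.png"); print("tcp gauge",(R.T@(o["ee_pos"][:2]-t)*1000).round(1),o["force"])
print(proj(m,[np.r_[R@[x,-.005]+t,.047] for x in(-.031,-.02,-.01)]).round(0).tolist())
hsv=cv2.cvtColor(im,cv2.COLOR_RGB2HSV); k=cv2.inRange(hsv,(0,150,100),(6,255,255))
n,l,s,c=cv2.connectedComponentsWithStats(k); i=s[1:,4].argmax()+1; print(s[i])
cv2.imwrite("pics/w15c.png",im[0:300,150:550,::-1].repeat(2,0).repeat(2,1))
E
```

```text
tcp gauge [-4.1 77.9] [0.34084871 0.16138783 0.3618797 ]
[[380.0, 108.0], [354.0, 108.0], [329.0, 108.0]]
[ 305   93   20  222 3798]
```

View pics/w15c.png

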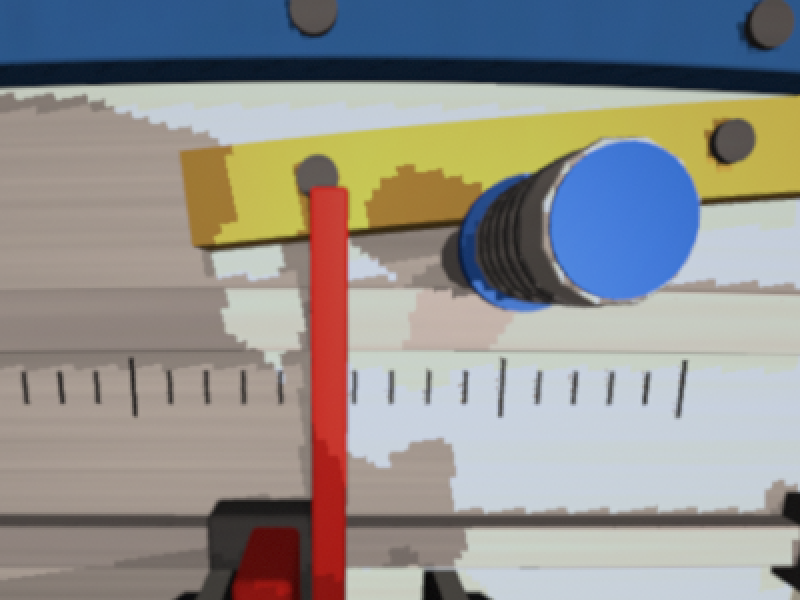

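The tongue's leading face is at col 324.5 (gauge x ≈ -8) and the pin's shank edge near col 372, leaving about 21 mm. Approach to within a few mm.

Call:
servo_tool:
  slide:
    - [0.25, -0.04, 0]
    - [0.5, -0.08, 0]
    - [0.8, -0.127, 0]
    - [1.1, -0.174, 0]
    - [1.3, -0.206, 0]
    - [1.45, -0.23, 0]
    - [1.5, -0.238, 0]
    - [1.5, -0.238, 0]
  rot:
    - [0, 0, 0]
    - [0, 0, 0]
    - [0, 0, 0]
    - [0, 0, 0]
    - [0, 0, 0]
    - [0, 0, 0]
    - [0, 0, 0]
    - [0, 0, 0]
  jaw: [4, 4, 4, 4, 4, 4, 4, 4]

```text
time_s: 30.92
ee_pos: [0.5797, -0.0245, 0.0528]
tool_rot: [180.0, -0.0, 80.9]
force: [0.0, -0.9, 0.4]
opening: 0.0402
finger_force: 0.0
```

```bash
cat > gap.py <<'E'
from h import *
import sys
R=np.array([[-.9877,-.1568],[.1568,-.9877]]);t=np.array([.5727,.0555])
o=get_obs(); m=camera_model("wrist"); im=snap("wrist",sys.argv[1]); print("tcp gauge",(R.T@(o["ee_pos"][:2]-t)*1000).round(2),o["force"].round(1),o["opening"])
hsv=cv2.cvtColor(im,cv2.COLOR_RGB2HSV)
k=cv2.inRange(hsv,(0,150,80),(6,255,255))[100:200]
re=np.median([np.where(r)[0].max()+1 for r in k if r.sum()>255*8])
xs=np.linspace(-.05,.01,121);P=proj(m,[np.r_[R@[x,0]+t,.047] for x in xs])[:,0];print("tongue face x",round(np.interp(re,P[::-1] if P[0]>P[-1] else P,xs[::-1] if P[0]>P[-1] else xs)*1000,2),re)
b=cv2.inRange(hsv,(100,130,50),(125,255,255));b[:65]=0;b[200:]=0
n,l,s,c=cv2.connectedComponentsWithStats(b)
for i in np.argsort(-s[1:,4])[:2]+1: print(c[i].round(1),s[i],"disc gauge",((atz(m,[c[i]],.11)[0][:2]-t)@R*1000).round(1))
E
python3 gap.py pics/w16.png
```

```text
tcp gauge [-19.42  77.97] [ 0.  -0.9  0.4] 0.040167058867057306
tongue face x -22.69 323.0
[398.1 108.2] [ 361   69   76   79 4706] disc gauge [-39.3   1.1]
[349.8 129.3] [338  92  42  63 459] disc gauge [-27.9   6. ]
```

Call:
servo_tool:
  slide:
    - [0.15, -0.024, 0]
    - [0.3, -0.048, 0]
    - [0.4, -0.063, 0]
    - [0.5, -0.079, 0]
    - [0.55, -0.087, 0]
    - [0.6, -0.095, 0]
    - [0.6, -0.095, 0]
    - [0.6, -0.095, 0]
  rot:
    - [0, 0, 0]
    - [0, 0, 0]
    - [0, 0, 0]
    - [0, 0, 0]
    - [0, 0, 0]
    - [0, 0, 0]
    - [0, 0, 0]
    - [0, 0, 0]
  jaw: [4, 4, 4, 4, 4, 4, 4, 4]

```text
time_s: 31.63
ee_pos: [0.5856, -0.0255, 0.0529]
tool_rot: [180.0, -0.0, 80.9]
force: [-0.7, -0.5, 0.4]
opening: 0.0399
finger_force: 0.0
```

```bash
cat >> gap.py <<'E'
F=[]
for _ in range(6): read_camera("wrist"); F.append(R.T@get_obs()["force"][:2])
print("F gauge mean",np.mean(F,0).round(2),np.std(F,0).round(2))
cv2.imwrite(sys.argv[1][:-4]+"c.png",cv2.resize(im[60:210,250:450],None,fx=4,fy=4,interpolation=cv2.INTER_CUBIC)[...,::-1])
E
python3 gap.py pics/w17.png
```

```text
tcp gauge [-25.44  77.94] [-0.7 -0.5  0.4] 0.03985311776164159
tongue face x -28.71 323.0
[372.4 108.1] [ 335   69   76   79 4716] disc gauge [-39.2   1.1]
[333.2 134.6] [322 100  40  55 331] disc gauge [-30.    7.2]
F gauge mean [-0.12 -0.31] [0.28 0.42]
```

View pics/w17c.png

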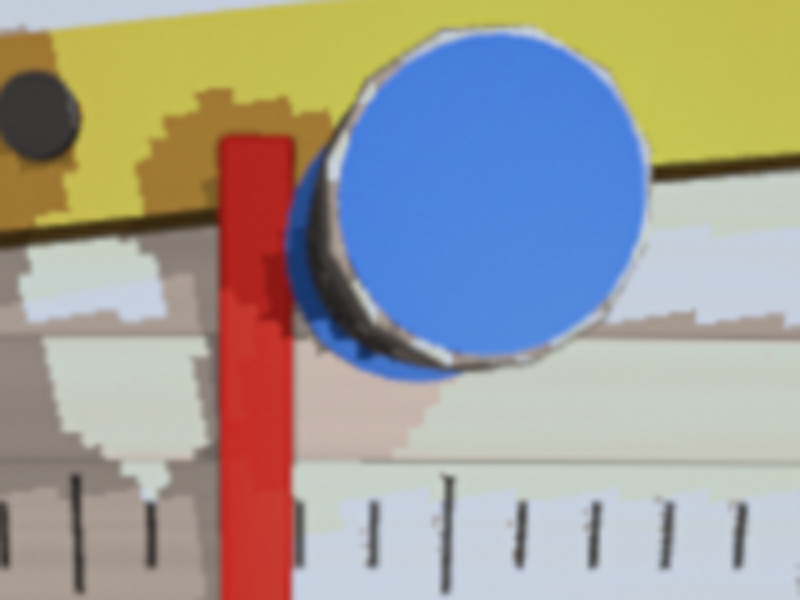

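The collar's near edge (col 322) now overhangs the tongue face (col 323), leaving a gap of about 2.5 mm to the shank. From here, small steps.

Call:
servo_tool:
  slide:
    - [0.02, -0.003, 0]
    - [0.04, -0.006, 0]
    - [0.06, -0.009, 0]
    - [0.08, -0.013, 0]
    - [0.1, -0.016, 0]
    - [0.12, -0.019, 0]
    - [0.14, -0.022, 0]
    - [0.14, -0.022, 0]
  rot:
    - [0, 0, 0]
    - [0, 0, 0]
    - [0, 0, 0]
    - [0, 0, 0]
    - [0, 0, 0]
    - [0, 0, 0]
    - [0, 0, 0]
    - [0, 0, 0]
  jaw: [4, 4, 4, 4, 4, 4, 4, 4]

```text
time_s: 32.65
ee_pos: [0.5869, -0.0257, 0.0529]
tool_rot: [180.0, 0.0, 80.9]
force: [-0.7, -0.4, -0.7]
opening: 0.0398
finger_force: 0.2
```

```bash
cat >> gap.py <<'E'
P=proj(m,[np.r_[R@[x,.002]+t,.062] for x in xs])[:,0]
cl=min(s[i][0] for i in np.argsort(-s[1:,4])[:2]+1)
e=np.interp(-cl if P[0]<P[-1] and False else cl,np.sort(P),xs[np.argsort(P)])*1000
print("collar edge x",round(e,2),"-> shank front",round(e-4,2))
E
python3 gap.py pics/w18.png
```

```text
tcp gauge [-26.79  77.93] [-0.7 -0.4 -0.7] 0.03976573018328728
tongue face x -29.67 322.0
[366.6 108. ] [ 329   69   76   79 4726] disc gauge [-39.2   1.1]
[329.7 136. ] [318 103  40  52 298] disc gauge [-30.5   7.6]
F gauge mean [-0.07 -0.16] [0.71 0.42]
collar edge x -27.93 -> shank front -31.93
```

Call:
servo_tool:
  slide:
    - [0.01, -0.002, 0]
    - [0.02, -0.003, 0]
    - [0.03, -0.005, 0]
    - [0.04, -0.006, 0]
    - [0.05, -0.008, 0]
    - [0.06, -0.01, 0]
    - [0.07, -0.011, 0]
    - [0.07, -0.011, 0]
  rot:
    - [0, 0, 0]
    - [0, 0, 0]
    - [0, 0, 0]
    - [0, 0, 0]
    - [0, 0, 0]
    - [0, 0, 0]
    - [0, 0, 0]
    - [0, 0, 0]
  jaw: [4, 4, 4, 4, 4, 4, 4, 4]

```text
time_s: 33.67
ee_pos: [0.5876, -0.0258, 0.0529]
tool_rot: [-180.0, -0.0, 80.9]
force: [-0.2, -0.3, 0.1]
opening: 0.04
finger_force: 0.3
```

```bash
python3 gap.py pics/w19.png
```

```text
tcp gauge [-27.49  77.94] [-0.2 -0.3  0.1] 0.03997728701069691
tongue face x -30.35 322.0
[363.7 107.9] [ 326   69   76   79 4727] disc gauge [-39.2   1.1]
[328.2 137. ] [317 106  39  49 271] disc gauge [-30.8   7.8]
F gauge mean [0.63 0.01] [0.32 0.27]
collar edge x -28.24 -> shank front -32.24
```

Call:
servo_tool:
  slide:
    - [0.01, -0.002, 0]
    - [0.02, -0.003, 0]
    - [0.03, -0.005, 0]
    - [0.04, -0.006, 0]
    - [0.04, -0.006, 0]
    - [0.04, -0.006, 0]
    - [0.04, -0.006, 0]
    - [0.04, -0.006, 0]
  rot:
    - [0, 0, 0]
    - [0, 0, 0]
    - [0, 0, 0]
    - [0, 0, 0]
    - [0, 0, 0]
    - [0, 0, 0]
    - [0, 0, 0]
    - [0, 0, 0]
  jaw: [4, 4, 4, 4, 4, 4, 4, 4]

```text
time_s: 34.68
ee_pos: [0.588, -0.0258, 0.0529]
tool_rot: [180.0, 0.0, 80.9]
force: [-0.9, 0.1, 0.3]
opening: 0.0399
finger_force: 0.2
```

```bash
python3 gap.py pics/w20.png
```

```text
tcp gauge [-27.89  77.94] [-0.9  0.1  0.3] 0.03987800489252581
tongue face x -30.75 322.0
[362. 108.] [ 325   69   75   79 4721] disc gauge [-39.2   1.1]
[327.3 137.9] [315 107  40  48 262] disc gauge [-31.   8.]
F gauge mean [ 0.25 -0.06] [0.45 0.25]
collar edge x -27.9 -> shank front -31.9
```

Call:
servo_tool:
  slide:
    - [0.01, -0.002, 0]
    - [0.02, -0.003, 0]
    - [0.03, -0.005, 0]
    - [0.03, -0.005, 0]
    - [0.03, -0.005, 0]
    - [0.03, -0.005, 0]
    - [0.03, -0.005, 0]
    - [0.03, -0.005, 0]
  rot:
    - [0, 0, 0]
    - [0, 0, 0]
    - [0, 0, 0]
    - [0, 0, 0]
    - [0, 0, 0]
    - [0, 0, 0]
    - [0, 0, 0]
    - [0, 0, 0]
  jaw: [4, 4, 4, 4, 4, 4, 4, 4]

```text
time_s: 35.7
ee_pos: [0.5883, -0.0259, 0.0529]
tool_rot: [180.0, 0.0, 80.9]
force: [-0.9, -0.2, 0.6]
opening: 0.0399
finger_force: 0.3
```

```bash
python3 gap.py pics/w21.png
```

```text
tcp gauge [-28.19  77.94] [-0.9 -0.2  0.6] 0.03987337625908101
tongue face x -31.05 322.0
[360.7 107.9] [ 323   69   76   79 4724] disc gauge [-39.2   1.1]
[326.7 138.3] [315 108  39  47 255] disc gauge [-31.1   8.1]
F gauge mean [0.63 0.3 ] [0.38 0.4 ]
collar edge x -28.19 -> shank front -32.19
```

Call:
servo_tool:
  slide:
    - [0.01, -0.002, 0]
    - [0.02, -0.003, 0]
    - [0.03, -0.005, 0]
    - [0.03, -0.005, 0]
    - [0.03, -0.005, 0]
    - [0.03, -0.005, 0]
    - [0.03, -0.005, 0]
    - [0.03, -0.005, 0]
  rot:
    - [0, 0, 0]
    - [0, 0, 0]
    - [0, 0, 0]
    - [0, 0, 0]
    - [0, 0, 0]
    - [0, 0, 0]
    - [0, 0, 0]
    - [0, 0, 0]
  jaw: [4, 4, 4, 4, 4, 4, 4, 4]

```text
time_s: 36.72
ee_pos: [0.5886, -0.0259, 0.0529]
tool_rot: [-180.0, 0.0, 80.9]
force: [-1.5, -1.0, 0.1]
opening: 0.0399
finger_force: 0.6
```

```bash
python3 gap.py pics/w22.png
```

```text
tcp gauge [-28.48  77.94] [-1.5 -1.   0.1] 0.03990502571834549
tongue face x -31.34 322.0
[359.8 107.9] [ 322   69   76   79 4726] disc gauge [-39.2   1.1]
[325.9 138.4] [314 108  40  47 251] disc gauge [-31.2   8.1]
F gauge mean [1.33 0.64] [0.59 0.69]
collar edge x -28.11 -> shank front -32.11
```

Call:
servo_tool:
  slide:
    - [0.01, -0.002, 0]
    - [0.02, -0.003, 0]
    - [0.02, -0.003, 0]
    - [0.02, -0.003, 0]
    - [0.02, -0.003, 0]
    - [0.02, -0.003, 0]
    - [0.02, -0.003, 0]
    - [0.02, -0.003, 0]
  rot:
    - [0, 0, 0]
    - [0, 0, 0]
    - [0, 0, 0]
    - [0, 0, 0]
    - [0, 0, 0]
    - [0, 0, 0]
    - [0, 0, 0]
    - [0, 0, 0]
  jaw: [4, 4, 4, 4, 4, 4, 4, 4]

```text
time_s: 37.73
ee_pos: [0.5888, -0.026, 0.0529]
tool_rot: [-180.0, 0.0, 80.9]
force: [-3.0, 0.4, 1.0]
opening: 0.0402
finger_force: 1.4
```

```bash
python3 gap.py pics/w23.png
```

```text
tcp gauge [-28.65  77.97] [-3.   0.4  1. ] 0.04022193570577179
tongue face x -31.52 322.0
[359.9 107.8] [ 322   68   76   80 4724] disc gauge [-39.4   1.1]
[325.5 138. ] [314 108  39  47 255] disc gauge [-31.3   8. ]
F gauge mean [2.9 1.1] [0.44 0.44]
collar edge x -28.29 -> shank front -32.29
```

Contact: the force rose from about 0.6 to 2.9 N over the last 0.5 mm. I back off without touching anything, then lift clear.

Call:
servo_tool:
  slide:
    - [-0.1, 0.016, 0]
    - [-0.3, 0.048, 0]
    - [-0.6, 0.095, 0]
    - [-0.9, 0.143, 0]
    - [-0.9, 0.143, 0]
    - [-0.9, 0.143, 1]
    - [-0.9, 0.143, 2.5]
    - [-0.9, 0.143, 4]
  rot:
    - [0, 0, 0]
    - [0, 0, 0]
    - [0, 0, 0]
    - [0, 0, 0]
    - [0, 0, 0]
    - [0, 0, 0]
    - [0, 0, 0]
    - [0, 0, 0]
  jaw: [4, 4, 4, 4, 4, 4, 4, 4]

```text
time_s: 38.75
ee_pos: [0.5797, -0.0245, 0.0939]
tool_rot: [-180.0, 0.0, 80.9]
force: [-0.8, -0.5, 0.5]
opening: 0.0397
finger_force: 0.0
```

Call:
servo_tool:
  slide:
    - [0, 0, 2]
    - [0, 0, 5]
    - [0, 0, 8]
    - [0, 0, 8]
    - [0, 0, 8]
    - [0, 0, 8]
    - [0, 0, 8]
    - [0, 0, 8]
  rot:
    - [0, 0, 0]
    - [0, 0, 0]
    - [0, 0, 0]
    - [0, 0, 0]
    - [0, 0, 0]
    - [0, 0, 0]
    - [0, 0, 0]
    - [0, 0, 0]
  jaw: [4, 4, 4, 4, 4, 4, 4, 4]

```text
time_s: 39.42
ee_pos: [0.5794, -0.0245, 0.1718]
tool_rot: [-179.9, 0.0, 80.9]
force: [-0.9, 0.8, -0.3]
opening: 0.0403
finger_force: 0.0
```

```bash
python3 - <<'E'
from h import *
im=snap("wrist","pics/w24.png"); print(get_obs()["ee_pos"])
print([np.round(r["box"]).tolist() for r in recognise("wrist","pin_blue")[:1]])
cv2.imwrite("pics/w24c.png",cv2.resize(im[60:310,240:560],None,fx=2.4,fy=2.4,interpolation=cv2.INTER_CUBIC)[...,::-1])
E
```

```text
[ 0.57948223 -0.02449116  0.17189312]
[[348.0, 132.0, 37.0, 37.0]]
```

View pics/w24c.png

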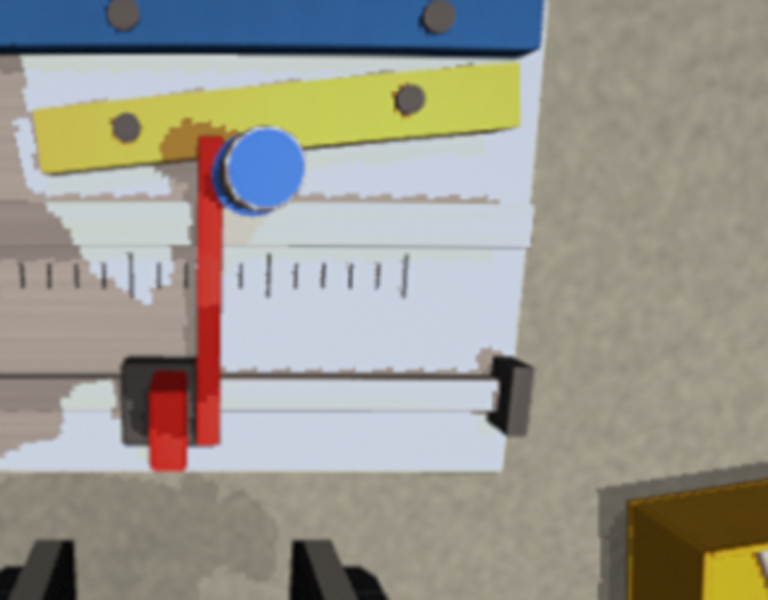

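The pin stands upright in the slot, disc at crop (262,168), with the red tongue (face at crop col ≈ 221) under its collar against the shank. The gripper is clear, so I hand in.

```bash
python3 -c "
from station import *
print(close_job())"
```

```text
the job is handed in; nothing more can be done
None
```

I handed the job in at about 39 s of the 67 s: the master pin stands upright and released, wedged at gauge x ≈ -39 mm. The first seating tipped it about 3°, so I regripped it and reseated it with an 18 N push. The marker tongue rests against the pin (touch force about 2 N, pin top shifted at most about 0.2 mm), and I touched nothing else; the hand-in returned no verdict.

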